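# Seat the nested lids in the tea canister, then hold the outer lid up

## Robot

A 6-joint arm with a two-finger parallel gripper is mounted at the origin on a cart in front of the work surface, level with it; the furniture and walls round the work are solid. World frame = base frame: x ahead of the robot, y to its left, z up, the work surface at z = 0. Lengths are in m, angles in rad, forces in N, time in s.
With the tool pointing down it reaches from about 0.35 to 0.775 m from the base axis. Payload 7.3 kg.
Tool frame: the origin (TCP) lies between the finger pads; the fingertips stand 11 mm ahead of it and the grasp point (between the pads) lies 8 mm behind it; z points along the fingers, y is the line along which they close (so a half turn about z gives the same grasp; the last joint's range is limited). The gripper opens to 92 mm and grips with 3 to 60 N. Pads are 19 mm wide; open, the fingers measure 130 mm over their backs; the gripper's body (75 mm by 190 mm) begins 47 mm behind the grasp point.
Start: joints at [1.06, 0.342, 1.524, -0, 1.275, -0.146], TCP at [0.187, 0.49, 0.238] pointing down, gripper open.
Joint ranges: [-2.53, 2.53], [-0.77, 2.02], [0.04, 2.7], [-1, 4.14], [0.28, 2.66], [-3.11, 3.11]. Speed limits (rad/s): [2.57, 2.57, 3.14, 3.14, 3.14, 3.14].

## Interface

Orientations are given as a unit quaternion [x, y, z, w].
In Python, from workcell import bot gives the robot as it stands. The module is installed in compiled form; this text tells all that it offers.
- The arm moves only by the shell command python3 -m inch 'ROWS' [FORCE]. ROWS is JSON, a list of rows, each a list of 7 numbers: the closure, from -1 (fully open) to 1 (shut), then the shift along the world's x, y, z in cm, then the turn, a rotation vector about the world's x, y, z in rad. A call has 1 to 8 rows; each row shifts and turns the commanded pose from where the row before left it; what a row does not reach is not made up. A row lasts 1/10 s, in which the tool goes at most 50 mm and 8.59 degrees, less where a joint would pass 70% of its speed; a pose out of reach is approached as far as the arm can. A call with a gripper value outside its range is refused whole. The fingers move at their own pace and stop on an object; FORCE is the grip in N (left out, the last holds). Time passes only in rows, so rows that do not move let the fingers close. It gives the time, the measured TCP pose, the force, the opening and the grip force at its end, in the units of the state.
- bot.get_obs(): the state, without advancing time (a new reading comes with each control period).
- bot.get_image(name): name is "scene" or "side" or "wrist"; returns the picture (400x640x3 uint8, red, green, blue); there is no depth.
- bot.get_calibration(name): a dict with "K" (3x3 intrinsics, pixels), "extrinsics" (4x4, takes a point from camera to world coordinates); the wrist camera has in their place "hand_eye" (4x4, takes a point from camera to tool coordinates, whose origin is the TCP and whose axes are the flange's). Camera axes: x right, y up, looking along -z (the intrinsics and any distortion apply to the point x, -y, -z); pixel columns grow to the right and rows downward; lengths in m; the calibration is good to about 2 mm. A picture is of the moment at which its call begins: read the wrist's pose just before it. get_calibration takes no time and is no camera call.
- bot.finish_job(): hands the job in; it is judged then, once.
The state is a dict: "clock": time; "q": joint angles; "joint_velocities": joint speeds; "effort": joint torques, N m; "tool_pos": TCP position; "tool_rot": TCP orientation; "force": force on the tool from outside, world axes, zero at the start; "wrist_torque": the same for the moment, N m; "gripper_width": finger opening in m; "grip_force": force on a finger pad.
Only numpy, scipy, OpenCV 4.12 (cv2) and the standard library are available. Lean on these libraries where they do the work, as an engineer would, in place of code of your own. Each camera call takes 0.05 s, during which the arm holds its last target. There are 200 camera calls.

## Task

The oblong tea canister stands open beside its double lid, a cap-like outer lid nested on a plug-like inner lid. Lift the two nested lids together by the edge of the inner lid, lower them (no dropping) into the canister's mouth until the inner lid sits fully home, and let go; then take the outer lid alone by its handle and raise it straight up, leaving the inner lid seated and undisturbed. Finish while still holding the outer lid level about 10 cm above the inner lid, over the canister, so that the inner lid's fit can be checked by eye; do not shove the canister along or disturb the shaker, jar and glass behind.

Things in the scene. Friction and masses are not known exactly. Their poses are not given: they have to be found in the camera images.
- canister: Open oblong canister, white, loose, 0.7 kg, upright on a fixed wooden board. 94 mm along its x, 60 mm along its y, 70 mm high, walls 4 mm (mouth 86 x 52 mm). Origin: centre of the underside; z up. The board's top is 20 mm above the range top (z = 0.020).
- canister_rim (a point): Centre of the canister's mouth at the rim, 70 mm above its underside; same axes.
- inner_lid: Loose, 0.18 kg, first on its plug. Origin: centre of the plug's underside. Upward: black plug 0-16 mm, tapering from 82x48 (top) to 74x40 mm, 2 mm play a side in the mouth; wooden band 100 (x) x 66 (y) mm at 16-32 mm, rests on the rim when home, overhanging the walls 3 mm: grasp it across y; step 76x44 mm at 32-41 mm, under the outer lid. Fits with its x along the canister's x, either way.
- inner_seat (a point): Centre of the underside of the inner lid's band, 16 mm above its origin: meets canister_rim when home.
- inner_top (a point): Centre of the band's top face, 32 mm above the inner lid's origin: the outer lid's underside rests here.
- outer_lid: Loose, 0.09 kg: white cap 86 (x) x 54 (y) x 13 mm high, its 10 mm deep cavity over the inner lid's step with 2 mm play a side; it just rests there, nothing latches. On top, in the middle, a wooden bar handle 44 (x) x 14 (y) x 18 mm high. Origin: centre of the cap's underside; total height 31 mm.
- outer_handle (a point): Middle of the bar handle, 22 mm above the outer lid's underside (9 mm below the handle's top); pinch it along the lid's y, 14 mm wide.
- salt_shaker: Salt shaker, glass with grey cap, 44 x 44 x 90 mm, stands behind the work; to be left alone. Origin: centre of the underside.
- spice_jar: Spice jar with red cap, 45 x 45 x 106 mm, stands behind the work; to be left alone. Origin: centre of the underside.
- shot_glass: Small clear glass, upside down, 49 x 49 x 62 mm, stands behind the work; to be left alone. Origin: centre of the underside.

How it is judged:
On the way, in this order (a step that is already met when the one before it is completed fails the run):
1. the nested lids are lifted together off the board by the inner lid (height (world z) of inner_lid above 0.06 m and distance between outer_lid and inner_top below 0.008 m and contact force between the fingers and inner_lid above 0.5 N), for 0.2 s.
2. the inner lid sits home in the canister with the outer lid still nested on it, and the fingers have let go (horizontal distance between inner_seat and canister_rim below 0.005 m and z of inner_seat in the frame of canister_rim below 0.003 m and distance between outer_lid and inner_top below 0.008 m and contact force between the fingers and inner_lid below 0.05 N and contact force between the fingers and outer_lid below 0.05 N), for 0.2 s.
3. the outer lid alone is lifted clear, the inner lid still home (z of outer_lid in the frame of inner_top above 0.03 m and contact force between the fingers and outer_lid above 0.5 N and horizontal distance between inner_seat and canister_rim below 0.005 m and z of inner_seat in the frame of canister_rim below 0.003 m), for 0.2 s.
At the end, for the whole second after the job is handed in: Fingers hold the outer lid still, within 0.2 rad of level, 60-160 mm above the inner lid's band, within 50 mm of the canister's axis, touching neither; inner lid home (under 3 mm high, 5 mm off centre, level); canister upright, under 30 mm from its start (z of outer_lid in the frame of inner_top between 0.06 and 0.16 m and horizontal distance between outer_lid and canister_rim below 0.05 m and angle between outer_lid's own z axis and vertical below 0.2 rad and contact force between the fingers and outer_lid above 0.5 N and contact force between each of outer_lid, the arm, the fingers and inner_lid below 0.05 N and contact force between outer_lid and canister below 0.05 N and linear speed of outer_lid below 0.03 m/s and horizontal distance between inner_seat and canister_rim below 0.005 m and z of inner_seat in the frame of canister_rim below 0.003 m and angle between canister's own z axis and vertical below 0.03 rad and angle between inner_lid's own z axis and vertical below 0.05 rad and distance of canister from where it was at the start of the episode below 0.03 m and height (world z) of canister below 0.025 m); the arm keeps its last pose, push and grip.
It fails at once if the outer lid parts from the inner lid while the inner lid is not home in the canister (taken off early, spilled, or the inner lid pulled along) (distance between outer_lid and inner_top above 0.015 m and (horizontal distance between inner_seat and canister_rim above 0.007 m or z of inner_seat in the frame of canister_rim above 0.005 m)).
It fails at once if the inner lid is dropped (linear speed of inner_lid above 0.4 m/s and contact force between the fingers and inner_lid below 0.01 N).
It fails at once if the canister is shoved over 30 mm, lifted or tipped (distance of canister from where it was at the start of the episode above 0.03 m or angle between canister's own z axis and vertical above 0.2 rad).
It fails at once if the salt shaker, spice jar or shot glass is disturbed (distance of any of salt_shaker, spice_jar, shot_glass from where it was at the start of the episode above 0.02 m or angle between any of salt_shaker, spice_jar's own z axis and vertical above 0.3 rad).
It also fails if it takes over 48 s, if anything falls off the work surface, if the arm or the gripper's body presses on something with over 40 N, if the wrist force passes 120 N, or if a joint passes its speed limit or range.

## Working session

There is one attempt and no reset: what is moved stays moved. The work goes in short steps, Python scripts to look and compute and a shell command to move; the robot and the scene stay as the last step left them, time stands still between calls to the robot, and variables do not carry over. Pictures are saved under pics/ and viewed, at most 10 in all, crops included, and the job is handed in when it is done.

```bash
mkdir -p pics; cat > h.py <<'E'
import numpy as np,cv2
from scipy.spatial.transform import Rotation as R
from workcell import bot
def cam(n):
    c=bot.get_calibration(n);K=np.array(c["K"])
    if "extrinsics" in c: T=np.array(c["extrinsics"])
    else:
        o=bot.get_obs();W=np.eye(4);W[:3,:3]=R.from_quat(o["tool_rot"]).as_matrix();W[:3,3]=o["tool_pos"];T=W@np.array(c["hand_eye"])
    return K,T,c
def ray(K,T,u,v):
    d=np.array([(u-K[0,2])/K[0,0],-(v-K[1,2])/K[1,1],-1.]);d=T[:3,:3]@d;return T[:3,3],d/np.linalg.norm(d)
def atz(K,T,u,v,z):
    o,d=ray(K,T,u,v);return o+d*(z-o[2])/d[2]
def proj(K,T,p):
    q=T[:3,:3].T@(np.asarray(p)-T[:3,3]);return [K[0,2]-K[0,0]*q[0]/q[2],K[1,2]+K[1,1]*q[1]/q[2]]
def tri(rs):
    A=0;b=0
    for o,d in rs:
        P=np.eye(3)-np.outer(d,d);A=A+P;b=b+P@o
    return np.linalg.solve(A,b)
def save(n,f): cv2.imwrite(f,cv2.cvtColor(bot.get_image(n),cv2.COLOR_RGB2BGR))
E
python3 - <<'E'
from h import *
ims=[]
for n in("scene","side","wrist"):
    K,T,c=cam(n);print(n,K.round(1).tolist(),T.round(3).tolist(),[k for k in c]);save(n,f"pics/{n}0.png")
print(bot.get_obs())
E
```

```text
scene [[439.5, 0.0, 323.2], [0.0, 439.5, 194.7], [0.0, 0.0, 1.0]] [[-0.809, 0.398, -0.432, 0.264], [-0.588, -0.549, 0.595, 0.432], [0.0, 0.735, 0.678, 0.672], [0.0, 0.0, 0.0, 1.0]] ['K', 'extrinsics']
side [[400.1, 0.0, 322.8], [0.0, 400.1, 190.0], [0.0, 0.0, 1.0]] [[-0.98, 0.096, -0.176, 0.468], [-0.2, -0.501, 0.842, 0.67], [-0.007, 0.86, 0.51, 0.524], [0.0, 0.0, 0.0, 1.0]] ['K', 'extrinsics']
wrist [[324.6, 0.0, 318.9], [0.0, 324.6, 194.5], [0.0, 0.0, 1.0]] [[0.357, -0.904, -0.236, 0.124], [0.934, 0.345, 0.092, 0.515], [-0.002, -0.254, 0.967, 0.385], [0.0, 0.0, 0.0, 1.0]] ['K', 'hand_eye']
{'clock': 0.15, 'q': array([ 1.06000538e+00,  3.42554493e-01,  1.52479309e+00,  7.77644202e-06,
        1.27541171e+00, -1.46007057e-01]), 'joint_velocities': array([-0.00036296, -0.00272453, -0.00200571, -0.00020671, -0.0026738 ,
       -0.00030855]), 'effort': array([ 1.48712817e-03, -4.31467044e+01, -2.44353729e+01,  7.16656772e-02,
        5.36878291e-02, -9.16541603e-05]), 'tool_pos': array([0.18712749, 0.49020343, 0.23721043]), 'tool_rot': array([ 1.81383442e-01,  9.83412277e-01, -5.50948590e-04, -1.91657712e-04]), 'force': array([ 0.29457051,  0.26131193, -0.8818651 ]), 'wrist_torque': array([0.02492352, 0.00863236, 0.00834167]), 'grip_force': 0.0, 'gripper_width': 0.0919691581276416}
```

View pics/scene0.png

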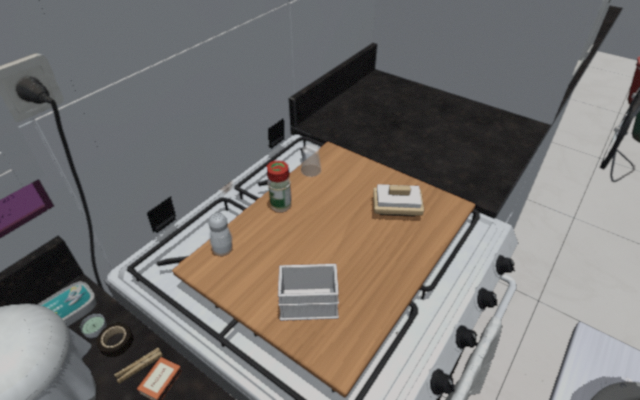

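View pics/side0.png

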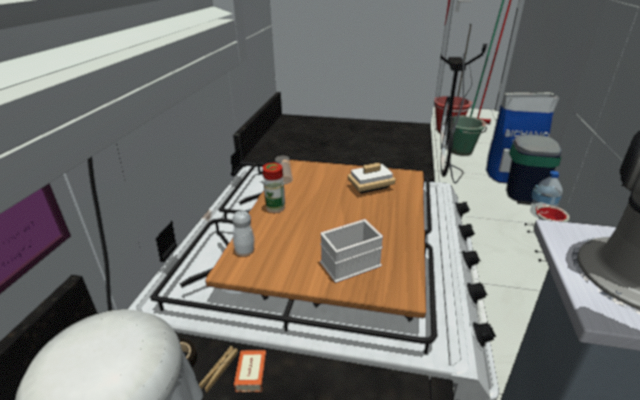

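The scene view shows the lids near (398,200) and the canister near (309,290). The side view shows the lids at (371,180) and the canister at (351,250). I'll enlarge both for exact corners.

```bash
python3 - <<'E'
from h import *
a=cv2.imread("pics/scene0.png");b=cv2.imread("pics/side0.png")
def c(i,x,y,w,h,s): return cv2.resize(i[y:y+h,x:x+w],None,fx=s,fy=s,interpolation=cv2.INTER_CUBIC)
S=5
t=np.hstack([c(a,268,255,80,70,S),c(b,310,215,80,70,S)])
u=np.hstack([c(a,360,175,80,50,S),c(b,335,155,80,50,S)])
cv2.imwrite("pics/crop.png",np.vstack([t,u]))
for n,p,q in(("scene",(309,268),(398,190)),("side",(351,235),(372,172))):
    K,T,_=cam(n);print(n,atz(K,T,*p,.09).round(3),atz(K,T,*q,.06).round(3))
E
```

```text
scene [0.549 0.08  0.09 ] [ 0.537 -0.208  0.06 ]
side [0.537 0.1   0.09 ] [ 0.527 -0.202  0.06 ]
```

View pics/crop.png

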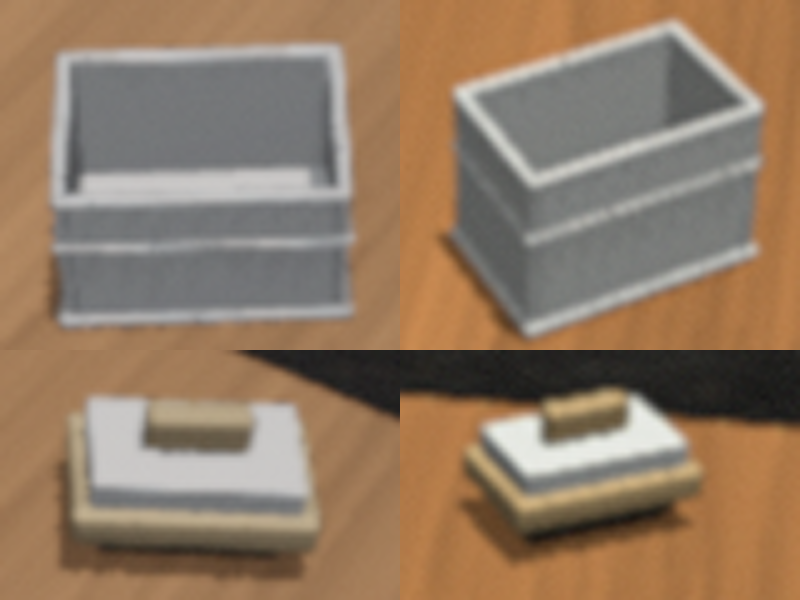

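The crop shows the canister rim's outer corners and the lid's cap and band corners clearly in both views. I'll fit poses with height free, since the real geometry is known.

```bash
cat > fit.py <<'E'
from h import *
from scipy.optimize import least_squares
off={"a_t":(268,255,0,0),"b_t":(310,215,400,0),"a_u":(360,175,0,350),"b_u":(335,155,400,350)}
def px(k,x,y): o=off[k];return o[0]+(x-o[2])/5-.4,o[1]+(y-o[3])/5-.4
C={"scene":cam("scene")[:2],"side":cam("side")[:2]}
def box(w,d,z): return {"FL":(w/2,d/2,z),"FR":(-w/2,d/2,z),"BR":(-w/2,-d/2,z),"BL":(w/2,-d/2,z)}
rim=box(.094,.060,.07);foot=box(.094,.06,0);cap=box(.086,.054,.045);band=box(.1,.066,.032);bb=box(.1,.066,.016)
can=[("scene",px("a_t",*p),rim[k]) for k,p in dict(BL=(60,50),BR=(340,46),FR=(349,203),FL=(53,204)).items()]+\
 [("side",px("b_t",*p),rim[k]) for k,p in dict(BL=(456,91),BR=(676,20),FR=(763,105),FL=(530,184)).items()]
canf=[("scene",px("a_t",*p),foot[k]) for k,p in dict(FR=(352,318),FL=(60,323)).items()]+[("side",px("b_t",*p),foot[k]) for k,p in dict(BL=(455,237),FR=(757,253),FL=(530,335)).items()]
lid=[("scene",px("a_u",*p),cap[k]) for k,p in dict(BL=(88,398),BR=(298,405),FR=(308,498),FL=(90,490)).items()]+\
 [("side",px("b_u",*p),cap[k]) for k,p in dict(BL=(483,425),BR=(645,397),FR=(690,444),FL=(526,474)).items()]
lidb=[("scene",px("a_u",*p),band[k]) for k,p in dict(FR=(318,517),FL=(72,513)).items()]+[("side",px("b_u",*p),band[k]) for k,p in dict(BL=(468,450),FR=(700,466),FL=(521,508)).items()]
def fit(obs,g):
    def f(p):
        r=R.from_euler("z",p[3]).as_matrix();e=[]
        for n,uv,q in obs: e+=list(np.array(proj(*C[n],r@q+p[:3]))-uv)
        return e
    s=least_squares(f,g,loss="soft_l1");return s.x.round(4),np.array(f(s.x)).reshape(-1,2).round(1).tolist()
for nm,o,g in(("can rim",can,(.54,.08,.02,.6)),("can all",can+canf,(.54,.08,.02,.6)),("cap",lid,(.53,-.2,.02,.6)),("lid all",lid+lidb,(.53,-.2,.02,.6))): print(nm,*fit(o,g))
E
python3 fit.py
```

```text
can rim [0.5362 0.0996 0.0215 0.6555] [[-0.2, 0.2], [0.3, -0.2], [0.4, -1.2], [-0.6, -0.0], [-0.6, -0.4], [0.3, 0.4], [0.6, 0.7], [0.0, 0.2]]
can all [0.5358 0.1    0.0226 0.6567] [[-0.3, 0.1], [0.4, -0.4], [0.5, -1.4], [-0.6, -0.1], [-0.5, -0.7], [0.5, 0.0], [0.8, 0.4], [0.3, -0.1], [-1.1, 0.0], [1.0, 0.4], [0.1, 0.0], [-0.6, 1.0], [-0.1, 0.6]]
cap [ 0.5261 -0.19    0.0228  0.5469] [[0.1, -0.2], [-0.2, 0.7], [-0.0, 0.1], [-0.0, -0.7], [-0.1, -0.1], [-0.9, -0.1], [0.5, 0.1], [0.5, 0.2]]
lid all [ 0.527  -0.1922  0.0218  0.5557] [[0.1, -0.4], [-0.3, 0.2], [0.1, -0.4], [0.2, -1.0], [-0.4, -0.1], [-1.3, -0.2], [0.2, -0.1], [0.3, 0.2], [0.9, 2.7], [-0.2, 1.0], [-1.1, -1.0], [1.5, 0.9], [-0.5, -0.1]]
```

Fitted base heights come out at 21.5–22.8 mm against 20 mm expected, with residuals of about 0.5 px. That gives the canister at (0.536, 0.100) with yaw 0.656, and the lids at (0.527, -0.191) with yaw 0.55. Next I move above the lids, turning by +0.915.

```bash
python3 -m inch '[[-1,2.1,-4.2,0,0,0,0.1],[-1,2.1,-4.2,0,0,0,0.1],[-1,2.1,-4.2,0,0,0,0.1],[-1,2.1,-4.2,0,0,0,0.1],[-1,2.1,-4.2,0,0,0,0.1],[-1,2.1,-4.2,0,0,0,0.1],[-1,2.1,-4.2,0,0,0,0.1],[-1,2.1,-4.2,0,0,0,0.1]]' 30; python3 -m inch '[[-1,2.1,-4.2,0,0,0,0.1],[-1,2.1,-4.2,0,0,0,0.015],[-1,2.1,-4.2,0,0,0,0],[-1,2.1,-4.2,0,0,0,0],[-1,2.1,-4.2,0,0,0,0],[-1,2.1,-4.2,0,0,0,0],[-1,2.1,-4.2,0,0,0,0],[-1,0.4,-0.9,0,0,0,0]]'; python3 -m inch '[[-1,0,0,0,0,0,0],[-1,0,0,0,0,0,0],[-1,0,0,0,0,0,0]]'
python3 - <<'E'
from h import *
o=bot.get_obs();y=R.from_quat(o["tool_rot"]).as_matrix();print(o["tool_pos"],np.arctan2(y[1,1],y[0,1]),y[:,2],o["q"])
K,T,_=cam("wrist");np.savez("w1.npz",K=K,T=T);save("wrist","pics/w1.png")
i=cv2.imread("pics/w1.png");u,v=map(int,proj(K,T,(.527,-.191,.05)));print(u,v)
x0,y0=min(max(u-100,0),440),min(max(v-75,0),250);print(x0,y0)
cv2.imwrite("pics/w1c.png",cv2.resize(i[y0:y0+150,x0:x0+200],None,fx=4,fy=4,interpolation=cv2.INTER_CUBIC))
E
```

```text
clock: 0.95
tool_pos: [0.3553, 0.1535, 0.2378]
tool_rot: [-0.217, 0.976, 0.0, 0.0]
force: [1.0, 0.4, -0.2]
gripper_width: 0.0918
grip_force: 0.0
clock: 1.75
tool_pos: [0.5072, -0.1519, 0.237]
tool_rot: [-0.269, 0.963, -0.001, -0.0]
force: [0.3, 0.7, 0.0]
gripper_width: 0.0915
grip_force: 0.0
clock: 2.05
tool_pos: [0.5054, -0.1462, 0.2379]
tool_rot: [-0.272, 0.962, 0.0, -0.0]
force: [-0.1, -0.2, 0.2]
gripper_width: 0.092
grip_force: 0.0
[ 0.5054066  -0.1462002   0.23787011] 2.1207338738091046 [-4.21753615e-04  5.78065324e-04 -9.99999744e-01] [-4.27520478e-01  3.44297797e-01  1.52031294e+00  3.66825515e-04
  1.27760541e+00 -2.54836050e+00]
271 171
171 96
```

View pics/w1c.png

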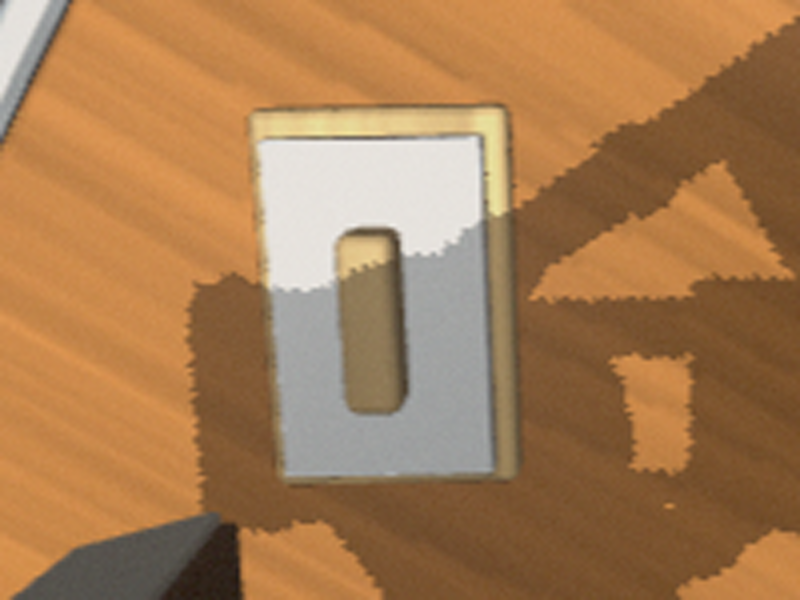

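The wrist view shows the cap (258,138)–(494,472) and band (252,112)–(519,478) in crop pixels, with a slight yaw. I'll fit the pose from this and combine it with the fixed views.

```bash
cat >> fit.py <<'E'
print("---wrist")
d=np.load("w1.npz");C["w"]=(d["K"],d["T"])
pc=[(258,138),(480,136),(494,472),(285,478)];pb=[(252,112),(508,106),(519,478)]
def near(pts,mod):
    r=R.from_euler("z",.55).as_matrix();out=[]
    for p in pts:
        uv=(171+p[0]/4-.4,96+p[1]/4-.4)
        k=min(mod,key=lambda k:np.hypot(*(np.array(proj(*C["w"],r@mod[k]+(.527,-.191,.02)))-uv)));out.append(("w",uv,mod[k]))
    return out
W=near(pc,cap)+near(pb,band)
print(fit(W,(.527,-.191,.02,.55)));print(fit(W+lid,(.527,-.191,.02,.55)));print(fit(W+lid+lidb,(.527,-.191,.02,.55))[0])
E
python3 fit.py | sed -n '/---/,$p'
```

```text
---wrist
(array([ 0.5291, -0.1949,  0.017 ,  0.5657]), [[0.5, 0.6], [0.1, 0.2], [-0.2, -0.1], [0.4, -0.8], [-1.3, -0.6], [-0.1, -0.2], [0.1, 0.8]])
(array([ 0.5285, -0.1949,  0.0191,  0.5638]), [[0.4, 0.1], [0.4, -0.2], [-0.1, 0.1], [0.2, -0.7], [-1.4, -1.1], [0.2, -0.6], [0.3, 1.0], [-0.0, -0.3], [-0.7, 0.1], [-0.1, -0.6], [0.3, -0.9], [-0.9, 0.4], [-2.1, 0.2], [-0.5, 0.2], [-0.1, 0.6]])
[ 0.5284 -0.1949  0.0197  0.5648]
```

```bash
python3 -m inch '[[-1,1.15,-2.44,-2,0,0,0.014],[-1,1.15,-2.44,-2,0,0,0],[-1,0,0,-4,0,0,0],[-1,0,0,-4,0,0,0],[-1,0,0,0,0,0,0],[-1,0,0,0,0,0,0]]'
python3 - <<'E'
from h import *
o=bot.get_obs();y=R.from_quat(o["tool_rot"]).as_matrix();p=o["tool_pos"];print(p,np.arctan2(y[1,1],y[0,1]),"remain cm",(np.array([.5285,-.195,.037])-p)*100)
E
```

```text
clock: 2.7
tool_pos: [0.5291, -0.1958, 0.1186]
tool_rot: [-0.278, 0.961, 0.0, -0.0]
force: [0.2, -0.0, 0.2]
gripper_width: 0.0918
grip_force: 0.0
[ 0.5291346  -0.19581974  0.1185856 ] 2.134326815733769 remain cm [-0.06346031  0.08197407 -8.15856014]
```

```bash
python3 -m inch '[[-1,-0.06,0.08,-2,0,0,0],[-1,0,0,-2,0,0,0],[-1,0,0,-2,0,0,0],[-1,0,0,-1.3,0,0,0],[-1,0,0,-0.85,0,0,0],[-1,0,0,0,0,0,0],[-1,0,0,0,0,0,0]]' 30
python3 -m inch '[[1,0,0,0,0,0,0],[1,0,0,0,0,0,0],[1,0,0,0,0,0,0],[1,0,0,0,0,0,0],[1,0,0,0,0,0,0]]' 30
```

```text
clock: 3.4
tool_pos: [0.529, -0.196, 0.0373]
tool_rot: [-0.278, 0.961, -0.001, 0.001]
force: [0.1, 0.1, 0.5]
gripper_width: 0.092
grip_force: 0.0
clock: 3.9
tool_pos: [0.5284, -0.1957, 0.0365]
tool_rot: [-0.278, 0.961, 0.0, 0.0]
force: [-0.7, 1.4, 2.5]
gripper_width: 0.0654
grip_force: 30.0
```

Width 65.4 mm matches the 66 mm band. Lifting.

```bash
python3 -m inch '[[1,0,0,0.5,0,0,0],[1,0,0,1.5,0,0,0],[1,0,0,2,0,0,0],[1,0,0,2.5,0,0,0],[1,0,0,2.5,0,0,0],[1,0,0,2,0,0,0],[1,0,0,1,0,0,0],[1,0,0,0,0,0,0]]'
python3 -m inch '[[1,0.02,1,0,0,0,0.03],[1,0.05,2.5,0,0,0,0.03],[1,0.1,3.5,0,0,0,0.032],[1,0.1,4,0,0,0,0],[1,0.1,4,0,0,0,0],[1,0.1,4,0,0,0,0],[1,0.1,3.5,0,0,0,0],[1,0.1,2.5,0,0,0,0]]'
python3 -m inch '[[1,0.1,2,0,0,0,0],[1,0.05,1.5,0,0,0,0],[1,0,0.9,0,0,0,0],[1,0,0,0,0,0,0],[1,0,0,0,0,0,0],[1,0,0,0,0,0,0]]'
python3 - <<'E'
from h import *
o=bot.get_obs();y=R.from_quat(o["tool_rot"]).as_matrix();p=o["tool_pos"];print(p,np.arctan2(y[1,1],y[0,1]),y[:,2])
for n in("scene","side","wrist"): save(n,f"pics/{n}2.png")
K,T,_=cam("wrist");np.savez("w2.npz",K=K,T=T)
a=cv2.imread("pics/scene2.png");b=cv2.imread("pics/side2.png");w=cv2.imread("pics/wrist2.png")
def c(i,x,y,w,h,s): return cv2.resize(i[y:y+h,x:x+w],None,fx=s,fy=s,interpolation=cv2.INTER_CUBIC)
cv2.imwrite("pics/c2.png",np.vstack([np.hstack([c(a,268,225,80,100,4),c(b,310,185,80,100,4)]), ]))
cv2.imwrite("pics/w2.png",w)
E
```

```text
clock: 4.7
tool_pos: [0.5289, -0.1961, 0.1573]
tool_rot: [-0.278, 0.961, -0.001, 0.001]
force: [0.2, 0.4, -2.3]
gripper_width: 0.0657
grip_force: 30.0
clock: 5.5
tool_pos: [0.5336, 0.0572, 0.1547]
tool_rot: [-0.323, 0.946, 0.001, -0.001]
force: [0.2, -1.0, -3.0]
gripper_width: 0.0659
grip_force: 30.0
clock: 6.1
tool_pos: [0.5366, 0.0974, 0.1562]
tool_rot: [-0.321, 0.947, -0.0, -0.0]
force: [0.1, -0.6, -2.1]
gripper_width: 0.0659
grip_force: 30.0
[0.53659174 0.09737856 0.15616691] 2.2243542693207985 [-2.04400935e-04 -1.71737017e-04 -9.99999964e-01]
```

View pics/w2.png

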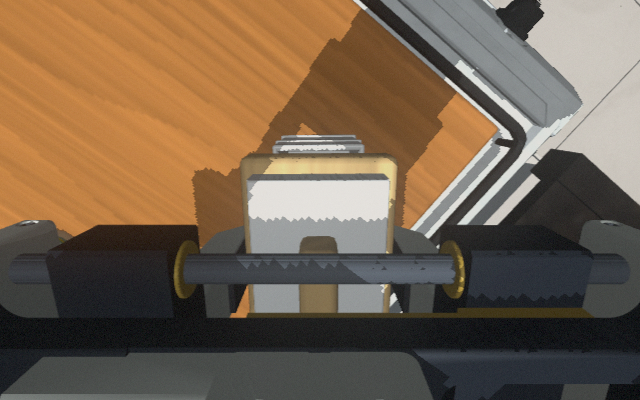

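View pics/c2.png

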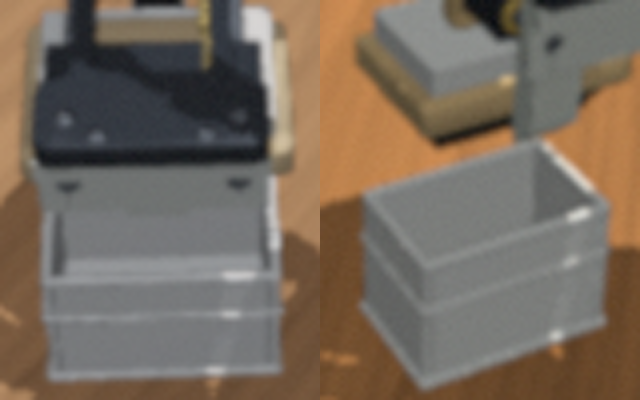

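The lids are held level in the grip, hanging over the canister. In the wrist view the band's far edge is at row ~157, columns 243–396. The band hides the rim, so I'll work out an offset pose where this camera sees the whole rim.

```bash
python3 - <<'E'
from h import *
K,T,_=cam("wrist");up=T[:3,1]*[1,1,0];up/=np.linalg.norm(up);print(up)
r=R.from_euler("z",.656).as_matrix()
P=[r@np.array((sx*.047,sy*.03,.09))+(.536,.0997,0) for sx in(1,-1) for sy in(1,-1)]
for D in(.08,.10,.12):
  for dz in(0,.04,.08):
    T2=T.copy();T2[:3,3]+=-up*D+[0,0,dz];print(D,dz,(-up*D).round(3),[np.round(proj(K,T2,p)).astype(int).tolist() for p in P])
for n,px in(("scene",(221,252)),("scene",(281,208)),("scene",(311,172))):
    K,T,_=cam(n);print(atz(K,T,*px,.0).round(3))
E
```

```text
[-0.79421383 -0.60763838 -0.        ]
0.08 0 [0.064 0.049 0.   ] [[368, 165], [277, 165], [373, 7], [272, 8]]
0.08 0.04 [0.064 0.049 0.   ] [[360, 156], [284, 157], [364, 24], [280, 25]]
0.08 0.08 [0.064 0.049 0.   ] [[355, 150], [288, 150], [358, 37], [285, 37]]
0.1 0 [0.079 0.061 0.   ] [[369, 134], [276, 135], [375, -31], [270, -31]]
0.1 0.04 [0.079 0.061 0.   ] [[361, 130], [283, 131], [365, -7], [279, -7]]
0.1 0.08 [0.079 0.061 0.   ] [[355, 128], [288, 128], [358, 10], [285, 10]]
0.12 0 [0.095 0.073 0.   ] [[370, 102], [275, 103], [376, -72], [269, -72]]
0.12 0.04 [0.095 0.073 0.   ] [[362, 103], [282, 104], [366, -40], [278, -40]]
0.12 0.08 [0.095 0.073 0.   ] [[356, 104], [287, 104], [359, -18], [284, -18]]
[0.757 0.096 0.   ]
[ 0.741 -0.069  0.   ]
[ 0.763 -0.205  0.   ]
```

```bash
python3 -m inch '[[1,0.8,0.6,1,0,0,0],[1,1.6,1.2,1.3,0,0,0],[1,2,1.5,1.3,0,0,0],[1,1.6,1.2,0.9,0,0,0],[1,1.1,0.9,0.5,0,0,0],[1,0,0,0,0,0,0],[1,0,0,0,0,0,0]]'
python3 - <<'E'
from h import *
o=bot.get_obs();print(o["tool_pos"])
K,T,_=cam("wrist");np.savez("w3.npz",K=K,T=T);save("wrist","pics/w3.png")
i=cv2.imread("pics/w3.png");cv2.imwrite("pics/w3c.png",cv2.resize(i[0:200,220:420],None,fx=3,fy=3,interpolation=cv2.INTER_CUBIC))
E
```

```text
clock: 6.95
tool_pos: [0.6071, 0.1517, 0.2056]
tool_rot: [-0.321, 0.947, 0.0, -0.001]
force: [0.1, 0.1, -3.4]
gripper_width: 0.0659
grip_force: 30.0
[0.60708217 0.15174053 0.20561728]
```

View pics/w3c.png

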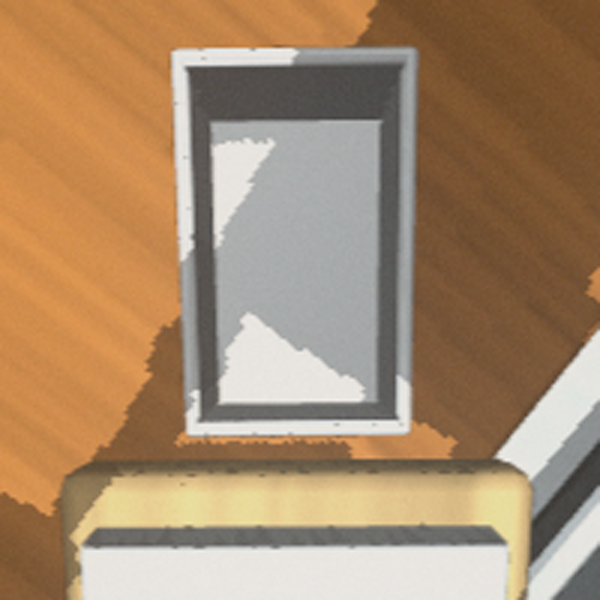

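The rim is fully visible: outer crop corners are (172,50), (416,47), (410,435) and (187,436). The band's far edge is at crop row ~462 (bottom) to 472 (top), columns 62–531. Next I solve the canister pose and the lid offset in the tool from this single camera.

```bash
cat > fit3.py <<'E'
from h import *
from scipy.optimize import least_squares
d=np.load("w3.npz");K,T=d["K"],d["T"]
f=lambda x,y:(220+x/3-.33,y/3-.33)
out=[(172,50),(416,47),(410,435),(187,436)];inn=[(190,67),(402,65),(397,420),(202,422)]
# order: image up = -x_can ; image right = ?
r0=R.from_euler("z",.656).as_matrix()
obs=[]
for pts,w,h in((out,.094,.06),(inn,.086,.052)):
    m=[(a*w/2,b*h/2,.07) for a in(1,-1) for b in(1,-1)]
    for p in pts:
        uv=f(*p);obs.append((uv,min(m,key=lambda q:np.hypot(*(np.array(proj(K,T,r0@q+(.536,.0997,.02)))-uv)))))
def res(p,z=None):
    r=R.from_euler("z",p[2]).as_matrix();c=np.array([p[0],p[1],p[3] if len(p)>3 else .02])
    return np.ravel([np.array(proj(K,T,r@q+c))-uv for uv,q in obs])
for g in((.536,.1,.656),(.536,.1,.656,.02)):
    s=least_squares(res,g);print("can",s.x.round(4),np.abs(s.fun).max().round(2),s.fun.std().round(2))
s=least_squares(res,(.536,.1,.656));can=s.x
tp=np.array([.6071,.1517]);yaw=2.2244-np.pi/2;ex=np.array([np.cos(yaw),np.sin(yaw)]);ey=np.array([-ex[1],ex[0]])
def loc(x,y,z): p=atz(K,T,*f(x,y),z)[:2]-tp;return (p@ex).round(4),(p@ey).round(4)
print("band bottom edge",loc(297,462,.2051),"top",loc(297,472,.2211))
print("cap top L/R",loc(84,545,.2341),loc(507,545,.2341),"cap bottom",loc(88,527,.2211),loc(503,527,.2211))
print("band sides",loc(64,500,.2211),loc(531,500,.2211))
E
python3 fit3.py
```

```text
can [0.5379 0.0984 0.6643] 0.62 0.24
can [0.5379 0.0984 0.6643 0.02  ] 0.62 0.24
band bottom edge (np.float64(-0.0483), np.float64(-0.0001)) top (np.float64(-0.049), np.float64(-0.0001))
cap top L/R (np.float64(-0.0416), np.float64(-0.0267)) (np.float64(-0.0416), np.float64(0.0262)) cap bottom (np.float64(-0.0413), np.float64(-0.0289)) (np.float64(-0.0414), np.float64(0.0283))
band sides (np.float64(-0.0451), np.float64(-0.032)) (np.float64(-0.0451), np.float64(0.032))
```

The canister fit gives z = 0.0200, matching expectation, at (0.5379, 0.0984) with yaw 0.664. The lid centre is 1.3 mm along tool x. Target TCP is (0.5369, 0.0976), and home is at TCP z ≈ 0.0905.

```bash
python3 -m inch '[[1,-1,-0.8,0,0,0,0.011],[1,-1.8,-1.4,-0.5,0,0,0],[1,-2,-1.5,-1,0,0,0],[1,-1.3,-1,-1.7,0,0,0],[1,-0.92,-0.71,-1.5,0,0,0],[1,0,0,-0.8,0,0,0],[1,0,0,0,0,0,0],[1,0,0,0,0,0,0]]'
python3 - <<'E'
from h import *
o=bot.get_obs();y=R.from_quat(o["tool_rot"]).as_matrix();p=o["tool_pos"];print(np.arctan2(y[1,1],y[0,1])-np.pi/2,o["force"],"remain cm",(np.array([.5369,.0976,.0905])-p)*100)
E
```

```text
clock: 7.8
tool_pos: [0.5381, 0.0983, 0.1517]
tool_rot: [-0.327, 0.945, -0.0, 0.001]
force: [0.8, -0.5, -2.3]
gripper_width: 0.0662
grip_force: 30.0
0.665361371146469 [ 0.77410501 -0.54804507 -2.25358757] remain cm [-0.11623415 -0.06603902 -6.12251045]
```

```bash
python3 -m inch '[[1,-0.1,-0.06,-1.2,0,0,0],[1,0,0,-1.5,0,0,0],[1,0,0,-1,0,0,0],[1,0,0,-0.4,0,0,0],[1,0,0,0,0,0,0],[1,0,0,0,0,0,0]]'
python3 -m inch '[[1,0,0,-0.4,0,0,0],[1,0,0,-0.4,0,0,0],[1,0,0,-0.4,0,0,0],[1,0,0,-0.4,0,0,0],[1,0,0,0,0,0,0],[1,0,0,0,0,0,0]]'
```

```text
clock: 8.4
tool_pos: [0.5367, 0.0976, 0.1106]
tool_rot: [-0.327, 0.945, -0.0, 0.0]
force: [0.5, -0.1, -1.4]
gripper_width: 0.0658
grip_force: 30.0
clock: 9.0
tool_pos: [0.5363, 0.0975, 0.0941]
tool_rot: [-0.327, 0.945, 0.0, -0.0]
force: [-0.7, -0.6, -2.7]
gripper_width: 0.0657
grip_force: 30.0
```

```bash
python3 -m inch '[[1,0,0,-0.15,0,0,0],[1,0,0,-0.1,0,0,0],[1,0,0,0,0,0,0],[1,0,0,0,0,0,0]]'; python3 -m inch '[[1,0,0,-0.1,0,0,0],[1,0,0,0,0,0,0],[1,0,0,0,0,0,0]]'
```

```text
clock: 9.4
tool_pos: [0.5364, 0.0975, 0.0918]
tool_rot: [-0.327, 0.945, 0.0, 0.0]
force: [0.6, -0.1, -2.8]
gripper_width: 0.066
grip_force: 30.0
clock: 9.7
tool_pos: [0.5364, 0.0975, 0.0907]
tool_rot: [-0.327, 0.945, 0.0, 0.0]
force: [-0.4, -1.7, -2.8]
gripper_width: 0.0659
grip_force: 30.0
```

```bash
python3 -m inch '[[1,0,0,-0.1,0,0,0],[1,0,0,0,0,0,0],[1,0,0,0,0,0,0]]'
```

```text
clock: 10.0
tool_pos: [0.5364, 0.0975, 0.0905]
tool_rot: [-0.327, 0.945, -0.0, 0.0]
force: [-2.5, -0.4, 6.1]
gripper_width: 0.0656
grip_force: 30.0
```

There is firm contact at 0.0905 as predicted, so the lid is home. Releasing and rising.

```bash
python3 -m inch '[[-1,0,0,0.05,0,0,0],[-1,0,0,0,0,0,0],[-1,0,0,0,0,0,0],[-1,0,0,0,0,0,0],[-1,0,0,0,0,0,0],[-1,0,0,0,0,0,0]]'; python3 -m inch '[[-1,0,0,2,0,0,0],[-1,0,0,3,0,0,0],[-1,0,0,3,0,0,0],[-1,0,0,2,0,0,0],[-1,0,0,0,0,0,0],[-1,0,0,0,0,0,0]]'
python3 - <<'E'
from h import *
o=bot.get_obs();print(o["tool_pos"])
K,T,_=cam("wrist");np.savez("w4.npz",K=K,T=T)
for n in("side","wrist"): save(n,f"pics/{n}4.png")
b=cv2.imread("pics/side4.png");w=cv2.imread("pics/wrist4.png")
def c(i,x,y,w,h,s): return cv2.resize(i[y:y+h,x:x+w],None,fx=s,fy=s,interpolation=cv2.INTER_CUBIC)
cv2.imwrite("pics/c4.png",np.hstack([c(b,305,195,90,110,4),c(w,225,110,200,220,2)]))
E
```

```text
clock: 10.6
tool_pos: [0.5364, 0.0975, 0.0902]
tool_rot: [-0.327, 0.945, 0.0, -0.0]
force: [-0.9, -0.4, -0.7]
gripper_width: 0.0918
grip_force: 0.0
clock: 11.2
tool_pos: [0.5362, 0.0975, 0.1899]
tool_rot: [-0.327, 0.945, 0.0, 0.0]
force: [0.3, -0.3, -1.1]
gripper_width: 0.0918
grip_force: 0.0
[0.53619206 0.09754441 0.18992379]
```

View pics/c4.png

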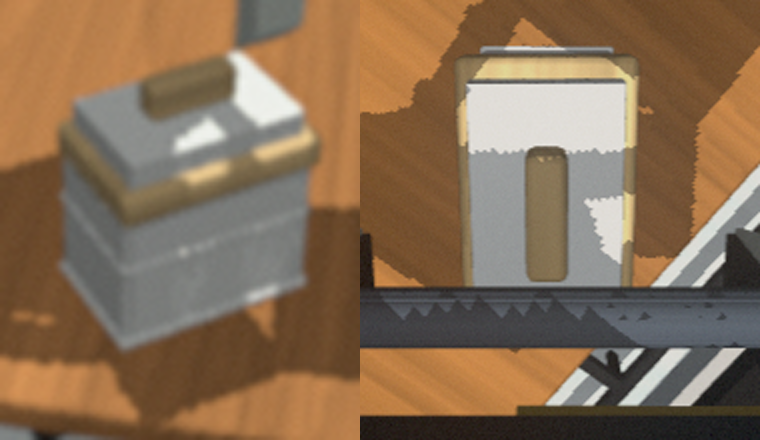

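The lid is seated evenly on the rim with the outer lid nested. The handle's top centre is at about crop (547,221). I'll check its offset in the tool.

```bash
python3 - <<'E'
from h import *
d=np.load("w4.npz");K,T=d["K"],d["T"]
f=lambda x,y:(225+(x-360)/2-.25,110+y/2-.25)
y=.665;ex=np.array([np.cos(y),np.sin(y)]);ey=np.array([-ex[1],ex[0]])
for p in((526,222),(567,222),(547,162),(547,281)):
    q=atz(K,T,*f(*p),.137)[:2]-[.5362,.0975];print(p,q@ex,q@ey)
E
```

```text
(526, 222) 0.002366144260697008 -0.007325261824222585
(567, 222) 0.0023630058703127546 0.006034699150976162
(547, 162) -0.017781500070171447 -0.00047016303087780986
(547, 281) 0.023168370207140992 -0.0004945422254554189
```

```bash
python3 -m inch '[[-1,0.2,0.1,-1.5,0,0,0],[-1,0,0,-2,0,0,0],[-1,0,0,-1.5,0,0,0],[-1,0,0,-0.75,0,0,0],[-1,0,0,0,0,0,0],[-1,0,0,0,0,0,0]]' 20; python3 -m inch '[[1,0,0,0,0,0,0],[1,0,0,0,0,0,0],[1,0,0,0,0,0,0],[1,0,0,0,0,0,0],[1,0,0,0,0,0,0],[1,0,0,0,0,0,0],[1,0,0,0,0,0,0],[1,0,0,0,0,0,0]]'
```

```text
clock: 11.9
tool_pos: [0.5385, 0.0986, 0.1328]
tool_rot: [-0.327, 0.945, 0.0, -0.0]
force: [0.3, 0.4, -1.4]
gripper_width: 0.0919
grip_force: 0.0
clock: 12.7
tool_pos: [0.5384, 0.0985, 0.1327]
tool_rot: [-0.327, 0.945, 0.0, -0.0]
force: [-0.1, 0.3, -0.5]
gripper_width: 0.0326
grip_force: 0.0
```

```bash
python3 -m inch '[[1,0,0,0,0,0,0],[1,0,0,0,0,0,0],[1,0,0,0,0,0,0],[1,0,0,0,0,0,0],[1,0,0,0,0,0,0],[1,0,0,0,0,0,0]]'
```

```text
clock: 13.3
tool_pos: [0.5384, 0.0985, 0.1327]
tool_rot: [-0.327, 0.945, 0.0, 0.0]
force: [-0.6, -0.3, -1.1]
gripper_width: 0.0135
grip_force: 20.0
```

Gripped at 13.5 mm, matching the 14 mm handle. Raising it straight up by 10 cm, slowly at first.

```bash
python3 -m inch '[[1,0,0,0.3,0,0,0],[1,0,0,0.5,0,0,0],[1,0,0,0.6,0,0,0],[1,0,0,1,0,0,0],[1,0,0,1.5,0,0,0],[1,0,0,1.5,0,0,0],[1,0,0,1.5,0,0,0],[1,0,0,1.3,0,0,0]]'; python3 -m inch '[[1,0,0,1,0,0,0],[1,0,0,0.6,0,0,0],[1,0,0,0.3,0,0,0],[1,0,0,0,0,0,0],[1,0,0,0,0,0,0],[1,0,0,0,0,0,0],[1,0,0,0,0,0,0],[1,0,0,0,0,0,0]]'
python3 - <<'E'
from h import *
for n in("side","scene"): save(n,f"pics/{n}5.png")
def c(i,x,y,w,h,s): return cv2.resize(i[y:y+h,x:x+w],None,fx=s,fy=s,interpolation=cv2.INTER_CUBIC)
cv2.imwrite("pics/c5.png",np.hstack([c(cv2.imread("pics/side5.png"),290,145,120,160,3.3),c(cv2.imread("pics/scene5.png"),250,180,120,160,3.3)]))
E
```

```text
clock: 14.1
tool_pos: [0.5386, 0.0986, 0.2165]
tool_rot: [-0.327, 0.945, -0.0, 0.001]
force: [-0.1, -0.3, -1.4]
gripper_width: 0.0142
grip_force: 20.0
clock: 14.9
tool_pos: [0.5383, 0.0985, 0.2335]
tool_rot: [-0.327, 0.945, 0.0, -0.0]
force: [-0.4, 0.1, -0.9]
gripper_width: 0.0138
grip_force: 20.0
```

View pics/c5.png

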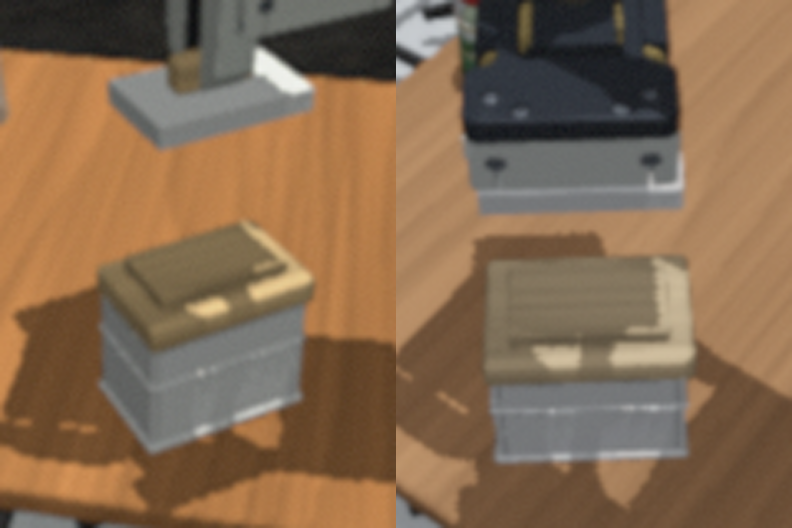

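The outer lid is held level about 10 cm above the canister, and the inner lid sits flush on the rim in both views.

```bash
python3 -c "
from workcell import bot
print(bot.finish_job())"
```

```text
the job is handed in; nothing more can be done
None
```

The job is handed in (no verdict was returned): the inner lid is seated in the canister, and the arm is holding the outer lid level about 10 cm above it.

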